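# Demould a seal ring from a weighted clamshell mould

## Task

The orange seal ring in the clamshell mould has cured. Take the amber bottle that weighs the lid down and stand it upright on a free patch of the worktop, then swing the lid up past vertical until it stays open by itself, lift out the orange ring and set it down flat in the steel tray, lowering it gently to the tray's floor before you let go. Leave the black ring in its pocket, and do not knock over, shove aside or move any of the other things around.

Things in the scene. Friction and masses are not known exactly. Their poses are not given: they have to be found in the camera images.
- mould: aluminium base of the clamshell mould, fixed to the worktop, 100 (x) by 170 (y) mm, top face 40 mm above the worktop. Origin: centre of its underside. Its x axis points from the front (tab side) to the hinge, y along the hinge, z up. Two round pockets, 48 mm wide and 5 mm deep, lie at x = -8 mm, y = +42 and -42 mm; a ring lies in each, the orange one in either.
- mould_lid (a joint): lid angle: 0 closed, grows as it opens, stop at 2.0 rad; vertical at 1.57. The lid (clear panel in a dark frame, 200 g, almost frictionless hinge) falls shut when left short of vertical and falls on to its stop when left past it. Closed, it covers the base from its front edge (x = -50 mm of the mould) to x = 50 mm, 170 mm wide, from 40 to 56 mm above the worktop, with the rings in the 12 mm hollow under its panel.
- lid_tab (a point): grip point on the red tab at the middle of the lid's front edge, moves with the lid. The tab is 22 mm wide (along the hinge), 12 mm thick and stands 49 mm out from the lid's front edge; this point lies on its middle plane, 14 mm from its outer end, 140 mm from the hinge axis measured along the lid and 8 mm above the hinge axis when closed.
- lid_hinge (a point): point on the hinge axis at its middle, 40 mm above the worktop, 55 mm behind the mould's centre; the axis runs along the mould's y. Does not move with the lid.
- ring_orange_mid (a point): centre of the orange seal ring: rigid, outside diameter 44 mm, hole 28 mm, 14 mm high, 30 g, z its axis. In its pocket (2 mm play all round) it stands 9 mm proud of the base's top face.
- ring_black_mid (a point): centre of the black seal ring, same size; stays in its pocket.
- weight_mid (a point): centre (half-way up, 42.5 mm above its underside) of the amber bottle with black cap, 44 mm in diameter, 85 mm tall, body straight-sided up to 54 mm above its underside, narrow cap above, about 0.2 kg (0.14 to 0.26); it stands on the closed lid at the start.
- tray_floor (a point): centre of the inner floor of the square steel tray (fixed), 3 mm above the worktop; tray 120 by 120 mm outside, rim 14 mm (with its bead 16 mm) above the worktop, walls 3 mm thick, sides along this point's x and y.
- tube_block: yellow block with holes for tubes, 77 (x) by 129 (y) by 50 mm, loose; origin centre of underside. Bystander.
- beaker_mid (a point): centre (half-way up) of the small glass beaker, 54 mm wide, 68 mm tall. Bystander, near the front of the mould.
- bottle_small_mid (a point): centre (half-way up) of the small white bottle with red cap, 42 mm wide, 78 mm tall. Bystander, near the front of the mould.
- bottle_tall_mid (a point): centre (half-way up) of the clear bottle with blue cap, 70 mm wide, 140 mm tall. Bystander.
- organiser_front (a point): foot of the front of the small white set of drawers at the back (fixed furniture), at the middle of its width; the set is 215 mm wide (world y), 195 mm tall and reaches back (+x) from this point. Keep the gripper clear of it.
- storage_tote: large clear storage box with white lid, fixed furniture; about 285 (x) by 330 (y) by 310 mm tall, origin centre of underside. Keep the gripper clear of it.

How it is judged:
By the outcome, as a careful person would: the job done as asked, in the order asked, and still so for the second after the job is handed in, with the robot touching nothing.
It also fails if it takes over 72 s, if anything falls off the work surface, if the arm or the gripper's body presses on something with over 40 N, if the wrist force passes 120 N, or if a joint passes its speed limit or range.

## Robot

A 6-joint arm with a two-finger parallel gripper is mounted at the origin on a cart in front of the work surface, level with it; the furniture and walls round the work are solid. World frame = base frame: x ahead of the robot, y to its left, z up, the work surface at z = 0. Lengths are in mm, angles in rad, forces in N, time in s.
With the tool pointing down it reaches from about 300 to 775 mm from the base axis. Payload 14.6 kg.
Tool frame: the origin (TCP) lies at the very end of the fingers, on their centre line; the grasp point (between the pads) lies 19 mm behind it; z points along the fingers, y is the line along which they close (so a half turn about z gives the same grasp; the last joint's range is limited). The gripper opens to 94 mm and grips with 3 to 60 N. Pads are 16 mm wide; open, the fingers measure 119 mm over their backs; the gripper's body (75 mm by 177 mm) begins 78 mm behind the grasp point.
Start: joints at [-1.223, 0.3, 1.521, -0, 1.321, -0.067], TCP at [221.646, -503.351, 205.446] pointing down, gripper open.
Joint ranges: [-3.03, 3.03], [-0.79, 2.21], [0.23, 2.52], [-1.04, 4.18], [0, 3.07], [-2.55, 2.55]. Speed limits (rad/s): [2.22, 2.22, 2.57, 3.14, 3.14, 3.14].

## Interface

Orientations are given as [roll, pitch, yaw] about the fixed x, y, z axes, in that order (R = Rz(yaw) Ry(pitch) Rx(roll)).
In Python, from cell import manip, optics gives the robot as it stands.
- The arm moves only by the shell command python3 -m crank 'ROWS' [FORCE]. ROWS is JSON, a list of rows, each a list of 7 numbers: the opening in per cent of the stroke, from 0 (shut) to 100 (fully open), then the shift along the tool's x, y, z in mm, then the turn, a rotation vector about the tool's x, y, z in rad. A call has 1 to 10 rows; each row is the pose to reach, as a shift and turn from the pose commanded when the call began, along the tool's axes at that moment; what a row does not reach only later rows make up. A row lasts 1/10 s, in which the tool goes at most 50 mm and 8.59 degrees, less where a joint would pass 70% of its speed; a pose out of reach is approached as far as the arm can. A call with a gripper value outside its range is refused whole. The fingers move at their own pace and stop on an object; FORCE is the grip in N (left out, the last holds). Time passes only in rows, so rows that repeat a pose let the fingers close. It gives the time, the measured TCP pose, the force, the opening and the grip force at its end, in the units of the state.
- manip.read_state(): the state, without advancing time (a new reading comes with each control period).
- optics.camera(name): name is "side" or "top"; returns (picture, depth): 420x560x3 uint8, red, green, blue; 420x560 float32, mm along the optical axis (not along the pixel's ray), 0 where there is no reading.
- optics.calibration(name): a dict with "camera_matrix" (3x3 intrinsics, pixels), "k1" (the pictures are not rectified: a ray, as slopes to the right and down, at radius r is drawn at 1 + k1 r^2 times it, then the intrinsics apply), "R" (3x3) and "t" (3): a world point X has camera coordinates R X + t. Camera axes: x right, y down, z forward; pixel columns grow to the right and rows downward; lengths in mm; the calibration is good to about 2 mm. A picture is of the moment at which its call begins. calibration takes no time and is no camera call.
- manip.sign_off(): hands the job in; it is judged then, once.
The state is a dict: "clock": time; "joints": joint angles; "qd": joint speeds; "effort": joint torques, N m; "eef_pos": TCP position; "eef_rot": TCP orientation; "wrist_force": force on the tool from outside, world axes, zero at the start; "moment": the same for the moment, N m; "finger_gap": finger opening in mm; "finger_force": force on a finger pad.
Only numpy, scipy, OpenCV 4.12 (cv2) and the standard library are available. Lean on these libraries where they do the work, as an engineer would, in place of code of your own. Each camera call takes 0.05 s, during which the arm holds its last target. There are 200 camera calls.

## Working session

There is one attempt and no reset: what is moved stays moved. The work goes in short steps, Python scripts to look and compute and a shell command to move; the robot and the scene stay as the last step left them, time stands still between calls to the robot, and variables do not carry over. Pictures are saved under pics/ and viewed, at most 10 in all, crops included, and the job is handed in when it is done.

```bash
mkdir -p pics; ls
cat > h.py <<'E'
import numpy as np, cv2
from cell import manip, optics
from scipy.spatial.transform import Rotation as Rn
def grab(n,save=None):
    p,d=optics.camera(n)
    if save: cv2.imwrite('pics/'+save,p[:,:,::-1])
    return p,d
def cal(n):
    c=optics.calibration(n); return np.array(c['camera_matrix'],float),float(c['k1']),np.array(c['R'],float),np.array(c['t'],float)
def ray(n,u,v):
    K,k1,R,t=cal(n)
    s=cv2.undistortPoints(np.array([[[u,v]]],float),K,np.array([k1,0,0,0.]))[0,0]
    return -R.T@t, R.T@np.array([s[0],s[1],1])
def onz(n,u,v,z):
    o,d=ray(n,u,v); return o+d*(z-o[2])/d[2]
def dep(n,u,v,D): # depth along axis
    o,d=ray(n,u,v); return o+d*D[int(v),int(u)]
def cloud(n,D):
    K,k1,R,t=cal(n); v,u=np.mgrid[:D.shape[0],:D.shape[1]]
    s=cv2.undistortPoints(np.stack([u,v],-1).reshape(-1,1,2).astype(float),K,np.array([k1,0,0,0.]))[:,0]
    c=np.c_[s,np.ones(len(s))]*D.reshape(-1,1)
    return ((c-t)@R).reshape(*D.shape,3)
E
python3 - <<'E'
from h import *
for n in('side','top'):
    p,d=grab(n,n+'0.png'); K,k1,R,t=cal(n); print(n,K.tolist(),k1,-R.T@t,R.tolist()); np.save(n+'0.npy',d)
s=manip.read_state(); print(s)
E
```

```text
pics
side [[480.72584288108425, 0.0, 276.5185197263912], [0.0, 480.72584288108425, 215.86153369510205], [0.0, 0.0, 1.0]] -0.13296542072825038 [425.37288439 872.66609291 862.30437341] [[-0.9886838270449599, -0.14833421827452203, 0.02238860934980821], [-0.11221539796811314, 0.6322365042135926, -0.7666059660599007], [0.09955900059055371, -0.7604432670677427, -0.641727389919386]]
top [[389.9191160114169, 0.0, 288.89209230036107], [0.0, 389.9191160114169, 206.0191430214817], [0.0, 0.0, 1.0]] -0.04548158643360121 [ 367.11834204  -52.88275237 1018.79668302] [[0.014305742133869323, -0.9998972851771948, 0.0008745497556420874], [-0.9763704405581666, -0.0141577452842452, -0.21563933095035878], [0.21562956324736907, 0.0022309961322896314, -0.9764726898946057]]
{'clock': 0.1, 'joints': array([-1.22259952e+00,  3.00406456e-01,  1.52151940e+00, -1.50132392e-05,
        1.32069884e+00, -6.66112861e-02]), 'qd': array([-0.00160557, -0.00217   , -0.00306825,  0.00012786,  0.00061261,
        0.00156228]), 'effort': array([ 7.07568997e-04, -5.32645118e+01, -3.53287375e+01,  7.09506450e-02,
        2.34713947e-02, -7.29455860e-05]), 'eef_pos': array([ 221.56514541, -503.1393428 ,  204.94788171]), 'eef_rot': array([-3.14056193e+00, -5.41846792e-05,  4.14811791e-01]), 'wrist_force': array([-0.16964392,  0.38039851, -0.38290031]), 'moment': array([-0.01008039,  0.06170338, -0.06519153]), 'finger_force': 0.0, 'finger_gap': 93.90811406065563}
```

View pics/top0.png

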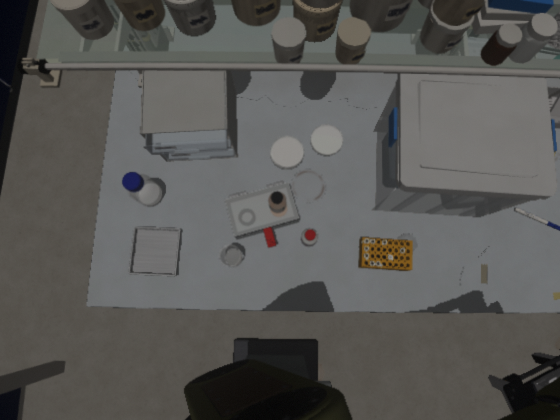

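View pics/side0.png

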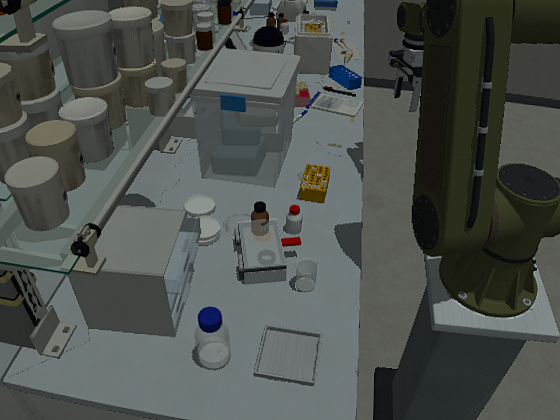

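The top view shows the mould at about (263,210), tab (270,237), amber bottle (278,200), beaker (233,255), small bottle (310,237), tray (156,250) and tube block (387,254). I'll make brightened crops and measure.

Run:
```python
from h import *
a=cv2.imread('pics/top0.png')[165:285,195:335]; b=cv2.imread('pics/side0.png')[190:310,200:340]
m=np.hstack([cv2.resize(i,None,fx=2.8,fy=4*.7*1.0,interpolation=cv2.INTER_CUBIC) for i in(a,b)])
m=(255*(m/255.)**.55).astype(np.uint8); cv2.imwrite('pics/crop0.png',m); print(m.shape)
P={n:cloud(n,np.load(n+'0.npy')) for n in('top','side')}
def blob(n,lo,hi,box):
    I=cv2.imread(f'pics/{n}0.png'); H=cv2.cvtColor(I,cv2.COLOR_BGR2HSV); M=cv2.inRange(H,lo,hi)
    x0,y0,x1,y1=box; Z=np.zeros_like(M); Z[y0:y1,x0:x1]=M[y0:y1,x0:x1]
    v,u=np.nonzero(Z); return u,v
for n,box in(('top',(255,222,285,250)),('side',(280,230,303,250))):
    for nm,lo in (('tab',(0,150,60)),):
        u,v=blob(n,lo,(8,255,255),box); r=cv2.minAreaRect(np.c_[u,v].astype(np.float32))
        print(n,nm,len(u),u.mean(),v.mean(),r,'z54:',[onz(n,*q,54).round(1).tolist() for q in cv2.boxPoints(r)], 'depth med',np.median(P[n][v,u],0).round(1))
D=P['top']
for nm,(u,v) in dict(base=(263,210),ring=(247,217),cap=(277,195),beaker=(233,255),small=(310,235),trayc=(156,250),tall=(133,181),block=(387,254),lidL=(235,222),dish1=(286,152),dish2=(326,140),tote=(470,120),wk=(200,270)).items(): print(nm,D[v,u].round(1))
# mould lid outline: depth height 50..62
x=D[...,2]; M=((x>48)&(x<64)).astype(np.uint8)*255; Z=np.zeros_like(M); Z[178:240,222:302]=M[178:240,222:302]
Z=cv2.morphologyEx(Z,cv2.MORPH_OPEN,np.ones((3,3)))
c=max(cv2.findContours(Z,0,1)[0],key=cv2.contourArea); r=cv2.minAreaRect(c); print(r,[onz('top',*q,56).round(1).tolist() for q in cv2.boxPoints(r)])
```

```text
(336, 784, 3)
top tab 139 269.33812949640287 236.6115107913669 ((269.33074951171875, 236.54617309570312), (18.24280548095703, 7.542697429656982), 74.74488067626953) z54: [[521.0, 12.5, 54.0], [526.3, -5.5, 54.0], [482.3, -18.5, 54.0], [477.1, -0.6, 54.0]] depth med [500.7  -2.8  54.8]
side tab 131 290.85496183206106 241.0229007633588 ((290.62872314453125, 241.2871551513672), (7.6617865562438965, 18.90570831298828), 84.2894058227539) z54: [[527.3, -0.8, 54.0], [481.9, -15.7, 54.0], [477.0, 11.6, 54.0], [521.5, 26.1, 54.0]] depth med [501.2   3.8  53.7]
base [568.5  14.5  56.2]
ring [549.5  54.   58.4]
cap [586.4 -23.  142.5]
beaker [459.1  93.2   0.6]
small [ 503.1 -103.    80.1]
trayc [468.5 295.7   2.7]
tall [617.1 318.9 137. ]
block [ 462.9 -297.5   45.3]
lidL [536.3  83.6  58.3]
dish1 [733.3 -40.8  31. ]
dish2 [ 776.3 -149.9   13.7]
tote [ 701.8 -406.1  313.6]
wk [418.9 176.8   1.9]
((262.6684875488281, 215.20367431640625), (51.3680419921875, 67.7113265991211), 74.62374877929688) [[594.5, 116.4, 56.0], [644.2, -48.8, 56.0], [516.4, -84.6, 56.0], [469.2, 76.4, 56.0]]
```

View pics/crop0.png

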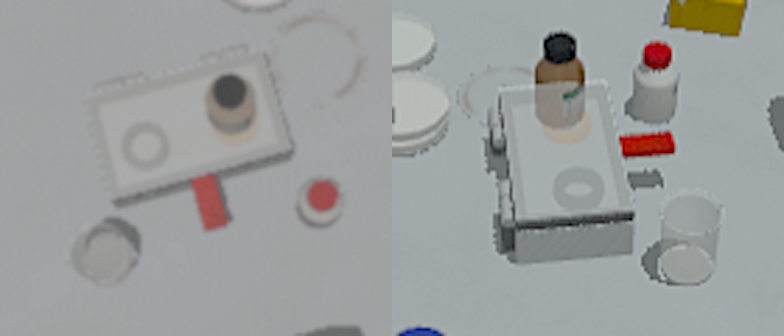

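The crop shows the black ring (grey through the panel) on the left at about top (247,217). The amber bottle stands over the orange ring on the right; the tab points toward the robot, between beaker and small bottle. I'll refine the bottle and check clearances.

Run:
```python
from h import *
P={n:cloud(n,np.load(n+'0.npy')) for n in('top','side')}
def dark(n,box):
    I=cv2.imread(f'pics/{n}0.png').max(2); x0,y0,x1,y1=box
    v,u=np.nonzero(I[y0:y1,x0:x1]<45); return u+x0,v+y0
for n,b in(('top',(268,186,288,204)),('side',(250,200,270,213))):
    u,v=dark(n,b); print(n,len(u),u.mean(),v.mean(),onz(n,u.mean(),v.mean(),141 if n=='top' else 132).round(1))
C=P['top'].reshape(-1,3); S=P['side'].reshape(-1,3)
A=np.r_[C[np.load('top0.npy').ravel()>0],S[np.load('side0.npy').ravel()>0]]
for lo,hi in((100,200),(200,400),(400,700)):
    for y0,y1 in((-300,-100),(-100,50),(50,150),(150,300)):
        m=(A[:,2]>lo)&(A[:,2]<hi)&(A[:,1]>y0)&(A[:,1]<y1)&(A[:,0]>450)
        m&=~((np.hypot(A[:,0]-586,A[:,1]+23)<60)); print(lo,y0,np.percentile(A[m,0],.5).round() if m.sum()>20 else None,m.sum())
# free patch check around (410,-165)
m=(abs(A[:,0]-410)<60)&(abs(A[:,1]+165)<60); print('patch z',np.percentile(A[m,2],[1,50,99]).round(1),m.sum())
# tray
D=P['top']; B=D[225:277,130:184].reshape(-1,3); m=(B[:,2]>8)&(B[:,2]<22); print('tray rim',np.percentile(B[m],[2,98],axis=0).round(1))
I=cv2.cvtColor(cv2.imread('pics/top0.png'),cv2.COLOR_BGR2GRAY)
T=cv2.inRange(I[222:280,126:186],0,75); cs=max(cv2.findContours(T,0,1)[0],key=cv2.contourArea); r=cv2.minAreaRect(cs); print(r); print([onz('top',q[0]+126,q[1]+222,14).round(1).tolist() for q in cv2.boxPoints(r)])
```

```text
top 102 276.62745098039215 197.2156862745098 [581.4 -22.2 141. ]
side 118 259.4406779661017 207.0 [584.3 -18.5 132. ]
100 -300 575.0 3292
100 -100 None 0
100 50 693.0 3825
100 150 682.0 11714
200 -300 565.0 12289
200 -100 754.0 5408
200 50 754.0 4206
200 150 754.0 7508
400 -300 754.0 5042
400 -100 756.0 7580
400 50 755.0 5801
400 150 755.0 8769
patch z [-3.7  0.5  4.7] 3355
tray rim [[403.8 233.5   8.2]
 [528.5 356.5  19.1]]
((52.93144226074219, 29.541749954223633), (2.472321033477783, 45.27236557006836), 5.52754020690918)
[[407.2, 236.3, 14.0], [523.6, 233.5, 14.0], [523.1, 227.0, 14.0], [406.7, 230.0, 14.0]]
```

```bash
python3 -m crank '[[100,524,-296,0,0,0,0.125],[100,524,-296,0,0,0,0.125],[100,524,-296,0,0,0,0.125],[100,524,-296,0,0,0,0.125],[100,524,-296,0,0,0,0.125],[100,524,-296,0,0,0,0.125],[100,524,-296,0,0,0,0.125],[100,524,-296,0,0,0,0.125],[100,524,-296,0,0,0,0.125],[100,524,-296,0,0,0,0.125]]' 20
```

```text
clock: 1.1
eef_pos: [521.8, -100.9, 205.3]
eef_rot: [-3.142, 0.0, 0.29]
wrist_force: [0.3, -1.0, -0.4]
finger_gap: 93.9
finger_force: 0.0
```

```bash
python3 -m crank '[[100,41,-30,0,0,0,0],[100,82,-60,0,0,0,0],[100,82,-60,0,0,0,0],[100,82,-60,40,0,0,0],[100,82,-60,80,0,0,0],[100,82,-60,115,0,0,0],[100,82,-60,132,0,0,0],[100,82,-60,132,0,0,0]]'
python3 - <<'E'
from h import *
a,_=grab('top'); b,_=grab('side')
m=np.hstack([cv2.resize(i[y:y+120,x:x+140],None,fx=2.8,fy=2.8,interpolation=cv2.INTER_CUBIC) for i,x,y in((a,195,140),(b,200,170))])
cv2.imwrite('pics/c1.png',(255*(m[:,:,::-1]/255.)**.55).astype(np.uint8))
E
```

```text
clock: 1.9
eef_pos: [580.7, -22.2, 70.8]
eef_rot: [-3.14, 0.005, 0.289]
wrist_force: [0.1, -0.2, 0.4]
finger_gap: 94.1
finger_force: 0.0
```

View pics/c1.png

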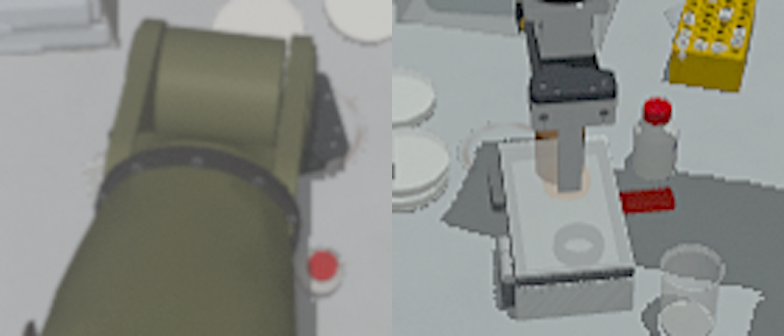

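The side crop shows the near finger (570,150) square beside the bottle (about 560). Closing.

```bash
python3 -m crank '[[35,0,0,0,0,0,0],[35,0,0,0,0,0,0],[35,0,0,0,0,0,0],[35,0,0,0,0,0,0],[35,0,0,0,0,0,0],[35,0,0,0,0,0,0]]' 20
```

```text
clock: 2.6
eef_pos: [582.4, -21.9, 73.5]
eef_rot: [3.142, -0.0, 0.29]
wrist_force: [1.0, -0.5, -0.2]
finger_gap: 49.4
finger_force: 0.0
```

```bash
python3 -m crank '[[35,0,0,0,0,0,0],[35,0,0,0,0,0,0],[35,0,0,0,0,0,0],[35,0,0,0,0,0,0]]' 20
```

```text
clock: 3.0
eef_pos: [582.4, -21.8, 73.5]
eef_rot: [-3.142, -0.0, 0.29]
wrist_force: [-1.3, 1.2, 0.6]
finger_gap: 43.6
finger_force: 20.0
```

```bash
python3 -m crank '[[35,0,0,-30,0,0,0],[35,0,0,-70,0,0,0],[35,-10,5,-85,0,0,0],[35,-45,20,-85,0,0,0],[35,-90,38,-85,0,0,0],[35,-135,58,-85,0,0,0],[35,-175,75,-85,0,0,0],[35,-200,86,-85,0,0,0],[35,-206,88,-85,0,0,0],[35,-206,88,-85,0,0,0]]' && python3 -m crank '[[35,0,0,40,0,0,0],[35,0,0,80,0,0,0],[35,0,0,115,0,0,0],[35,0,0,130,0,0,0],[35,0,0,137,0,0,0],[35,0,0,139,0,0,0],[35,0,0,139,0,0,0],[35,0,0,139,0,0,0]]'
```

```text
clock: 4.0
eef_pos: [409.8, -165.5, 158.5]
eef_rot: [3.141, -0.0, 0.288]
wrist_force: [0.4, 1.0, -1.6]
finger_gap: 43.6
finger_force: 20.0
clock: 4.8
eef_pos: [410.8, -165.2, 20.3]
eef_rot: [3.14, -0.001, 0.29]
wrist_force: [0.2, -0.3, -2.2]
finger_gap: 43.7
finger_force: 20.0
```

```bash
python3 -m crank '[[35,0,0,1,0,0,0],[35,0,0,2,0,0,0],[35,0,0,2,0,0,0],[35,0,0,2.5,0,0,0],[35,0,0,2.5,0,0,0]]'
```

```text
clock: 5.3
eef_pos: [410.2, -165.2, 17.4]
eef_rot: [3.141, -0.0, 0.29]
wrist_force: [-4.0, 1.1, 7.7]
finger_gap: 43.7
finger_force: 20.0
```

Contact. Release and rise.

```bash
python3 -m crank '[[75,0,0,0,0,0,0],[75,0,0,0,0,0,0],[75,0,0,0,0,0,0],[75,0,0,0,0,0,0],[75,0,0,-15,0,0,0],[75,0,0,-50,0,0,0],[75,0,0,-90,0,0,0],[75,0,0,-130,0,0,0],[75,0,0,-140,0,0,0],[75,0,0,-140,0,0,0]]'
python3 - <<'E'
from h import *
print(manip.read_state()['finger_gap'])
for n,box in(('top',(250,222,290,255)),('side',(280,230,303,250))):
    p,d=grab(n,n+'2.png'); H=cv2.cvtColor(p,cv2.COLOR_RGB2HSV); M=cv2.inRange(H,(0,150,40),(8,255,255))
    x0,y0,x1,y1=box; v,u=np.nonzero(M[y0:y1,x0:x1]); u+=x0; v+=y0
    print(n,len(u))
    if len(u)>20:
        r=cv2.minAreaRect(np.c_[u,v].astype(np.float32)); print(r,[onz(n,*q,54).round(1).tolist() for q in cv2.boxPoints(r)])
m=np.hstack([cv2.resize(cv2.imread(f'pics/{n}2.png')[y:y+150,x:x+140],None,fx=2.8,fy=2.8,interpolation=cv2.INTER_CUBIC) for n,x,y in(('top',195,165),('side',220,150))])
cv2.imwrite('pics/c2.png',(255*(m/255.)**.55).astype(np.uint8))
E
```

```text
clock: 6.3
eef_pos: [410.7, -165.4, 158.0]
eef_rot: [3.14, -0.002, 0.29]
wrist_force: [-0.1, 0.5, -0.7]
finger_gap: 70.7
finger_force: 0.0
70.66193513234836
top 138
((269.4307556152344, 236.74620056152344), (18.155099868774414, 7.454991817474365), 74.74488067626953) [[520.4, 12.1, 54.0], [525.7, -5.7, 54.0], [481.9, -18.6, 54.0], [476.7, -0.9, 54.0]]
side 141
((290.62872314453125, 241.2871551513672), (7.6617865562438965, 18.90570831298828), 84.2894058227539) [[527.3, -0.8, 54.0], [481.9, -15.7, 54.0], [477.0, 11.6, 54.0], [521.5, 26.1, 54.0]]
```

View pics/c2.png

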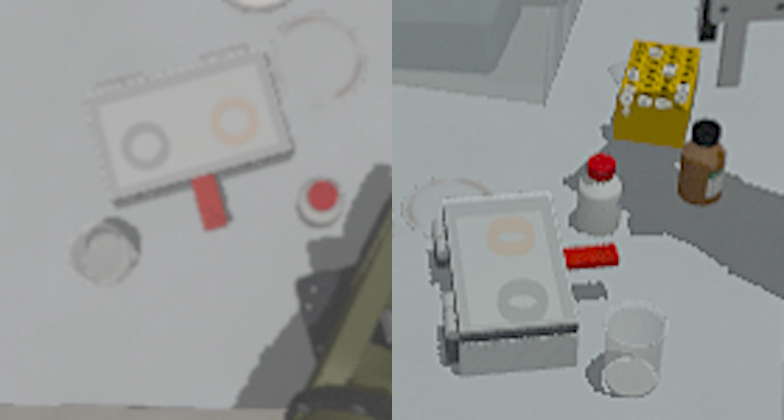

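The bottle stands upright at about (705,165) in the side crop, and the orange ring lies under the lid on the −y side. Now to the tab.

```bash
python3 -m crank '[[60,30,-32,0,0,0,0],[60,62,-65,0,0,0,0],[60,93,-98,0,0,0,0],[60,118,-123,0,0,0,0],[60,124,-130,0,0,0,0],[60,124,-130,30,0,0,0],[60,124,-130,70,0,0,0],[60,124,-130,110,0,0,0],[60,124,-130,129,0,0,0],[60,124,-130,129,0,0,0]]' 10 && python3 -m crank '[[15,0,0,0,0,0,0],[15,0,0,0,0,0,0],[15,0,0,0,0,0,0],[15,0,0,0,0,0,0],[15,0,0,0,0,0,0],[15,0,0,0,0,0,0],[15,0,0,0,0,0,0]]' 10
```

```text
clock: 7.4
eef_pos: [489.2, -5.4, 24.4]
eef_rot: [-3.139, 0.007, 0.289]
wrist_force: [0.4, 0.3, 0.7]
finger_gap: 56.2
finger_force: 0.0
clock: 8.1
eef_pos: [492.0, -4.9, 28.4]
eef_rot: [-3.141, -0.001, 0.29]
wrist_force: [-1.9, 3.3, 5.7]
finger_gap: 21.6
finger_force: 10.0
```

```bash
python3 -m crank '[[15,1,0,-14,0,0,0],[15,4.4,0,-27.6,0,0,0],[15,8.7,0,-41,0,0,0],[15,14.2,0,-53.9,0,0,0],[15,21,0,-66,0,0,0],[15,29,0,-77.6,0,0,0],[15,38,0,-88.3,0,0,0],[15,48.2,0,-98,0,0,0],[15,59.3,0,-106.5,0,0,0],[15,71.1,0,-114.1,0,0,0]]'
python3 - <<'E'
from h import *
print(manip.read_state())
grab('side','s3.png'); i=cv2.imread('pics/s3.png')[150:300,180:380]; i=cv2.resize(i,None,fx=3,fy=3); cv2.imwrite('pics/c3.png',(255*(i/255.)**.6).astype(np.uint8))
E
```

```text
clock: 9.1
eef_pos: [559.9, 15.7, 142.2]
eef_rot: [-3.141, 0.001, 0.29]
wrist_force: [0.0, 3.1, -2.5]
finger_gap: 21.7
finger_force: 10.0
{'clock': 9.1, 'joints': array([-3.75557809e-02,  3.81310633e-01,  1.56478804e+00,  5.33485538e-04,
        1.19669732e+00,  1.24298124e+00]), 'qd': array([ 0.06843301,  0.16278691, -0.40841718,  0.00160438,  0.2414938 ,
        0.06814733]), 'effort': array([ -2.29829863, -59.08061385, -32.84024835,  -0.65441815,
        -0.98109215,  -0.098266  ]), 'eef_pos': array([559.88068261,  15.72366771, 142.21212921]), 'eef_rot': array([-3.14073527e+00,  9.79498879e-04,  2.90064474e-01]), 'wrist_force': array([ 0.01315702,  3.14220077, -2.47869535]), 'moment': array([0.50902353, 0.30453989, 0.05716397]), 'finger_force': 9.999715089797974, 'finger_gap': 21.69873992131495}
```

View pics/c3.png

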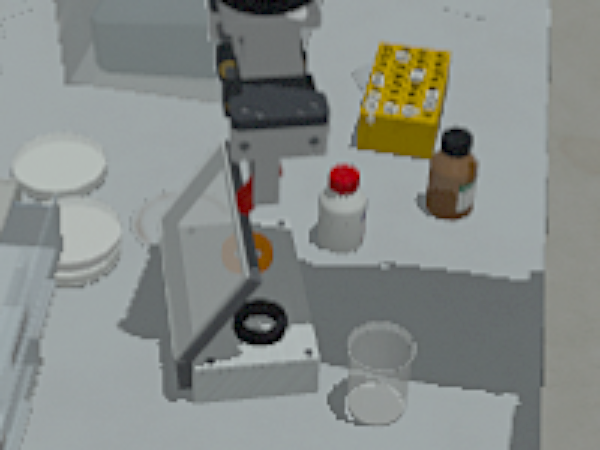

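The lid is half open with the tab held and both rings stayed in their pockets (black about (260,320), orange (255,250) in the crop). Continuing over the top.

```bash
python3 -m crank '[[15,12.5,0,-6.3,0,0,0],[15,25.7,0,-11.3,0,0,0],[15,39.1,0,-14.9,0,0,0],[15,53,0,-17.2,0,0,0],[15,67,0,-18.1,0,0,0],[15,81,0,-17.6,0,0,0],[15,94.8,0,-15.7,0,0,0],[15,108.5,0,-12.4,0,0,0],[15,108.5,0,-12.4,0,0,0],[15,108.5,0,-12.4,0,0,0]]' && python3 -m crank '[[45,0,0,0,0,0,0],[45,0,0,0,0,0,0],[45,0,0,0,0,0,0],[45,0,0,0,0,0,0],[45,0,0,0,0,0,0],[45,0,0,-30,0,0,0],[45,0,0,-60,0,0,0],[45,0,0,-60,0,0,0]]'
```

```text
clock: 10.15
eef_pos: [664.3, 47.2, 154.5]
eef_rot: [-3.141, -0.001, 0.291]
wrist_force: [-0.6, 5.6, 1.6]
finger_gap: 22.1
finger_force: 10.0
clock: 10.95
eef_pos: [665.2, 46.2, 219.2]
eef_rot: [3.14, -0.007, 0.29]
wrist_force: [0.4, -0.1, 0.4]
finger_gap: 42.2
finger_force: 0.0
```

```bash
python3 -m crank '[[70,-40,30,0,0,0,0],[70,-80,60,0,0,0,0],[70,-120,90,0,0,0,0],[70,-160,120,0,0,0,0],[70,-195,146,0,0,0,0],[70,-195,146,0,0,0,0],[70,-195,146,0,0,0,0]]'
python3 - <<'E'
from h import *
for n,box in(('top',(255,185,300,230)),('side',(235,210,290,265))):
    p,d=grab(n,n+'4.png'); H=cv2.cvtColor(p,cv2.COLOR_RGB2HSV); M=cv2.inRange(H,(6,110,60),(22,255,255))
    x0,y0,x1,y1=box; Z=np.zeros_like(M); Z[y0:y1,x0:x1]=M[y0:y1,x0:x1]
    cs=cv2.findContours(Z,cv2.RETR_EXTERNAL,1)[0]
    if not cs: print(n,'none'); continue
    c=max(cs,key=cv2.contourArea); print(n,len(c),cv2.boundingRect(c))
    if len(c)>5:
        (u,v),ax,_=cv2.fitEllipse(cv2.convexHull(c)); print(u,v,ax, onz(n,u,v,47 if n=='side' else 48).round(1))
m=np.hstack([cv2.resize(cv2.imread(f'pics/{n}4.png')[y:y+150,x:x+140],None,fx=2.8,fy=2.8,interpolation=cv2.INTER_CUBIC) for n,x,y in(('top',195,145),('side',200,150))])
cv2.imwrite('pics/c4.png',(255*(m/255.)**.55).astype(np.uint8))
E
```

```text
clock: 11.65
eef_pos: [518.6, -149.8, 214.4]
eef_rot: [-3.142, -0.0, 0.288]
wrist_force: [0.7, 0.2, 0.1]
finger_gap: 65.8
finger_force: 0.0
top 46 (270, 200, 17, 17)
278.3235168457031 207.80374145507812 (16.623201370239258, 16.9294376373291) [576.4 -23.8  48. ]
side 44 (254, 227, 17, 15)
262.1075134277344 233.92510986328125 (14.547959327697754, 17.236186981201172) [577.2 -16.8  47. ]
```

View pics/c4.png

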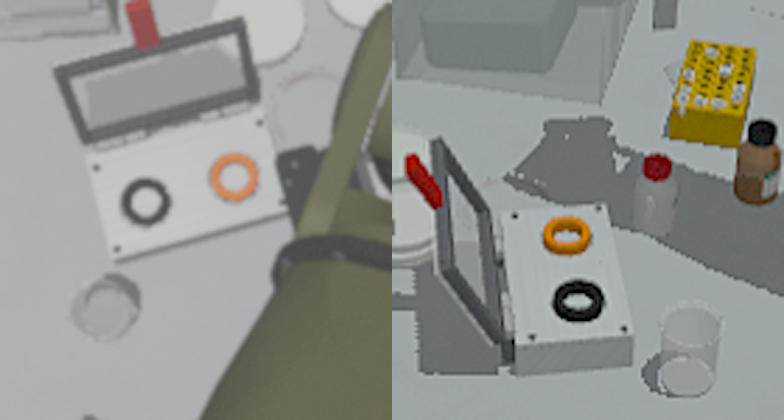

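The lid rests open on its stop, with the orange ring in plain view: top crop (234,177), side crop (567,235). Descending on it.

```bash
python3 -m crank '[[70,35,-40,0,0,0,0],[70,65,-75,0,0,0,0],[70,93,-106,0,0,0,0],[70,93,-106,0,0,0,0],[70,93,-106,45,0,0,0],[70,93,-106,90,0,0,0],[70,93,-106,130,0,0,0],[70,93,-106,155,0,0,0],[70,93,-106,165,0,0,0],[70,93,-106,165,0,0,0]]' 10 && python3 -m crank '[[70,0,0,3,0,0,0],[70,0,0,6,0,0,0],[70,0,0,6.5,0,0,0],[70,0,0,6.5,0,0,0]]'
python3 - <<'E'
from h import *
grab('side','s5.png'); i=cv2.imread('pics/s5.png')[180:290,220:350]; i=cv2.resize(i,None,fx=4,fy=4,interpolation=cv2.INTER_CUBIC); cv2.imwrite('pics/c5.png',(255*(i/255.)**.6).astype(np.uint8))
E
```

```text
clock: 12.75
eef_pos: [577.3, -20.9, 48.5]
eef_rot: [-3.141, 0.002, 0.29]
wrist_force: [-0.2, 0.7, -0.2]
finger_gap: 66.1
finger_force: 0.0
clock: 13.15
eef_pos: [577.8, -21.3, 43.5]
eef_rot: [3.141, -0.001, 0.29]
wrist_force: [0.6, -0.1, -0.2]
finger_gap: 65.3
finger_force: 0.0
```

View pics/c5.png

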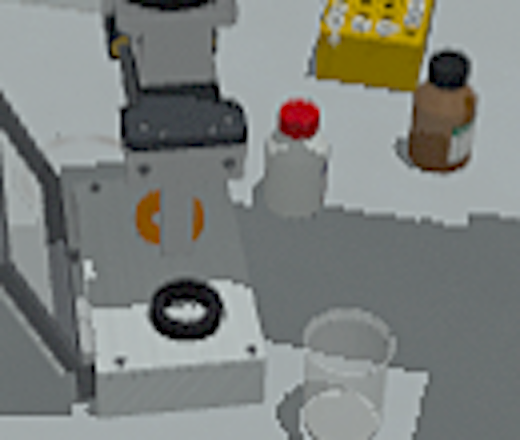

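The near finger (178,215) is centred on the orange ring (137–204), clear of the black ring. Closing.

```bash
python3 -m crank '[[70,0,0,1,0,0,0],[35,0,0,1,0,0,0],[35,0,0,1,0,0,0],[35,0,0,1,0,0,0],[35,0,0,1,0,0,0],[35,0,0,1,0,0,0],[35,0,0,1,0,0,0],[35,0,0,1,0,0,0]]' 12
```

```text
clock: 14.0
eef_pos: [577.6, -21.3, 42.0]
eef_rot: [3.142, -0.0, 0.29]
wrist_force: [-0.5, 0.0, 0.7]
finger_gap: 43.9
finger_force: 12.0
```

```bash
python3 -m crank '[[35,0,0,-10,0,0,0],[35,0,0,-40,0,0,0],[35,0,0,-80,0,0,0],[35,0,-10,-100,0,0,0],[35,-3,-50,-100,0,0,0],[35,-5,-95,-100,0,0,0],[35,-8,-140,-100,0,0,0],[35,-10,-185,-100,0,0,0],[35,-12,-230,-100,0,0,0],[35,-14,-275,-100,0,0,0]]' && python3 -m crank '[[35,-1,-30,0,0,0,0],[35,-2,-55,0,0,0,0],[35,-2,-60,0,0,0,0],[35,-2,-60,0,0,0,0],[35,-2,-60,0,0,0,0]]'
python3 - <<'E'
from h import *
m=[]
for n,x,y in(('top',110,165),('side',200,260)):
    p,d=grab(n,n+'6.png'); m.append(cv2.resize(p[y:y+150,x:x+140,::-1],None,fx=2.8,fy=2.8,interpolation=cv2.INTER_CUBIC))
cv2.imwrite('pics/c6.png',(255*(np.hstack(m)/255.)**.6).astype(np.uint8))
E
```

```text
clock: 15.0
eef_pos: [484.8, 239.9, 142.9]
eef_rot: [-3.141, -0.001, 0.29]
wrist_force: [1.0, -0.5, -1.3]
finger_gap: 43.6
finger_force: 12.0
clock: 15.5
eef_pos: [466.9, 294.4, 142.2]
eef_rot: [3.141, -0.0, 0.289]
wrist_force: [-0.1, 0.0, -0.2]
finger_gap: 44.1
finger_force: 12.0
```

View pics/c6.png

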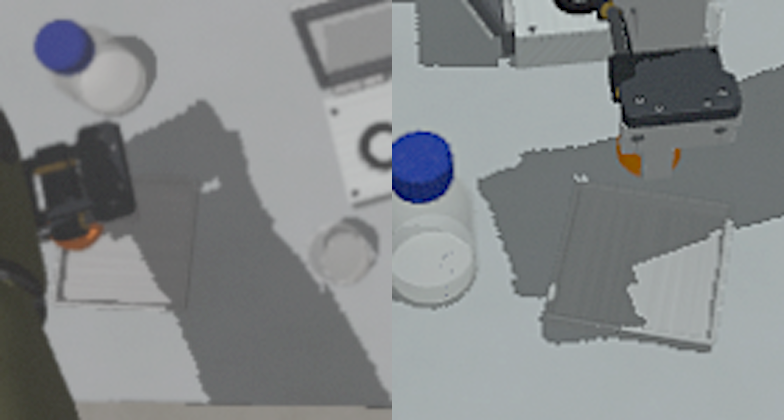

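The ring is level in the fingers above the tray (side crop (648,155), tray around (640,265)). Lowering.

```bash
python3 -m crank '[[35,0,0,30,0,0,0],[35,0,0,65,0,0,0],[35,0,0,95,0,0,0],[35,0,0,115,0,0,0],[35,0,0,124,0,0,0],[35,0,0,128,0,0,0],[35,0,0,128,0,0,0],[35,0,0,128,0,0,0]]' && python3 -m crank '[[35,0,0,1,0,0,0],[35,0,0,2,0,0,0],[35,0,0,3,0,0,0],[35,0,0,3.5,0,0,0],[35,0,0,3.5,0,0,0],[35,0,0,3.5,0,0,0]]'
```

```text
clock: 16.4
eef_pos: [467.2, 295.4, 15.0]
eef_rot: [-3.141, -0.002, 0.29]
wrist_force: [-0.6, -0.9, -0.1]
finger_gap: 43.9
finger_force: 12.0
clock: 17.0
eef_pos: [466.5, 295.2, 10.5]
eef_rot: [3.142, 0.0, 0.29]
wrist_force: [-0.6, -0.0, -0.5]
finger_gap: 43.7
finger_force: 12.0
```

```bash
python3 -m crank '[[35,0,0,0.4,0,0,0],[35,0,0,0.8,0,0,0],[35,0,0,0.8,0,0,0],[35,0,0,0.8,0,0,0]]'
```

```text
clock: 17.4
eef_pos: [466.6, 295.2, 9.9]
eef_rot: [-3.142, -0.0, 0.29]
wrist_force: [-0.7, -0.1, 5.0]
finger_gap: 43.8
finger_force: 12.0
```

Contact with the floor (5 N). Release, open slightly, rise.

```bash
python3 -m crank '[[62,0,0,0,0,0,0],[62,0,0,0,0,0,0],[62,0,0,0,0,0,0],[62,0,0,0,0,0,0],[62,0,0,-10,0,0,0],[62,0,0,-40,0,0,0],[62,0,0,-85,0,0,0],[62,0,0,-130,0,0,0],[62,0,0,-170,0,0,0],[62,0,0,-190,0,0,0]]' && python3 -m crank '[[62,0,40,0,0,0,0],[62,0,85,0,0,0,0],[62,0,130,0,0,0,0],[62,0,150,0,0,0,0],[62,0,150,0,0,0,0],[62,0,150,0,0,0,0]]'
python3 - <<'E'
from h import *
p,d=grab('side','s7.png'); q,_=grab('top')
M=cv2.inRange(cv2.cvtColor(p,cv2.COLOR_RGB2HSV),(6,110,40),(22,255,255)); M[:300]=0
v,u=np.nonzero(M); print(len(u),onz('side',u.mean(),v.mean(),12).round(1))
m=np.hstack([cv2.resize(i,None,fx=1.4,fy=1.4) for i in(p[150:420,130:400,::-1],q[100:370,90:360,::-1])])
cv2.imwrite('pics/c7.png',(255*(m/255.)**.6).astype(np.uint8))
E
```

```text
clock: 18.4
eef_pos: [467.2, 295.6, 204.3]
eef_rot: [-3.141, -0.005, 0.29]
wrist_force: [1.1, -0.4, -1.3]
finger_gap: 58.8
finger_force: 0.0
clock: 19.0
eef_pos: [509.3, 151.7, 200.2]
eef_rot: [-3.141, -0.0, 0.289]
wrist_force: [0.2, 1.0, 0.6]
finger_gap: 58.4
finger_force: 0.0
269 [467. 297.  12.]
```

View pics/c7.png

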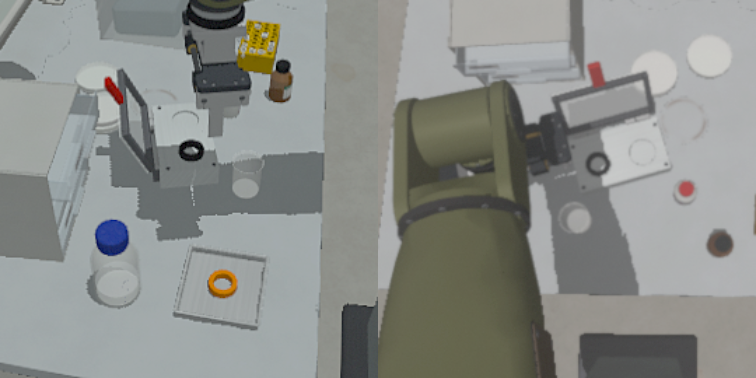

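The ring lies flat in the tray (side crop (222,283)), the lid is open, the black ring is in its pocket, the amber bottle is upright, and the bystanders have not moved. Handing in.

```bash
python3 -c "
from cell import manip; print(manip.sign_off())"
```

```text
the job is handed in; nothing more can be done
None
```

The job is done and handed in at about 19 s: the amber bottle stands upright on the worktop, the lid is open on its stop, the orange ring lies flat in the tray, the black ring is still in its pocket, and nothing else had visibly moved in the last pictures.

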